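# Turn macaron trays round in their sleeves and lock the dispatch carrier

### The job

The macaron trays in the dispatch carrier were packed back to front. Slide the carrier's lock open to its end stop, take each tray out of its sleeve, turn it end for end and slide it back into a sleeve, upright and fully home, so that the open display end with the macarons now sticks out instead of the hooded end. When all the trays are round the right way, slide the lock fully shut again, and leave the other things on the table where they are.

Things in the scene. Friction and masses are not known exactly. Their poses are not given: they have to be found in the camera images.
- carrier: carrier fixed to the table: grey plate 290 mm wide (own y), top (sill) at z = 20 mm, with 3 white sleeves at y = +95, 0, -95 mm, mouths to -x (robot side). Origin on the table. Sleeves: mouth at x = -33, back stop at +35 mm, inside 49 wide x 50 high, floor level with the sill, roof top at z = 73 mm. Cheeks at the mouth flare to 57 mm wide at x = -42. Sill ends at x = -79, lock bar at -91 mm
- lock (a joint): lock bar along the sill's front edge, slides along the carrier's y: 0 = shut (starts up to 3 mm off), 0.0475 m = open, grows to carrier +y, end stops at both, friction 2 N, stays where left. Three 8 mm pins rise 10 mm above the sill at carrier x = -84.5, y = -95, 0, 95 mm plus the joint value: shut, each stands 5 mm before a home tray and blocks it; open, midway between sleeves
- lock_grip (a point): centre of the top of the lock's black grip, an upright block 14 mm thick (carrier x) x 30 mm long (carrier y), standing 34 mm above the bar, top 52 mm above the table; it moves with the lock, and lies on the bar beyond the carrier's +y end
- tray_a: one of 3 alike open cardboard macaron trays, None if absent: 110 (own x) x 44 (y) x 42 mm (z up), about 120 g, full-height 3 mm side walls; may be pinched across the 44 mm anywhere. Display end (-x): wall cut to 19 mm, no cover, macarons show. Hooded end (+x): full wall, last 45 mm covered. Contents fixed. Origin: centre of underside. Starts home in a sleeve, reversed: hooded end 42 mm out
- tray_b: one of 3 alike open cardboard macaron trays, None if absent: 110 (own x) x 44 (y) x 42 mm (z up), about 120 g, full-height 3 mm side walls; may be pinched across the 44 mm anywhere. Display end (-x): wall cut to 19 mm, no cover, macarons show. Hooded end (+x): full wall, last 45 mm covered. Contents fixed. Origin: centre of underside. Starts home in a sleeve, reversed: hooded end 42 mm out
- tray_c: one of 3 alike open cardboard macaron trays, None if absent: 110 (own x) x 44 (y) x 42 mm (z up), about 120 g, full-height 3 mm side walls; may be pinched across the 44 mm anywhere. Display end (-x): wall cut to 19 mm, no cover, macarons show. Hooded end (+x): full wall, last 45 mm covered. Contents fixed. Origin: centre of underside. Starts home in a sleeve, reversed: hooded end 42 mm out
- tray_a_display (a point): middle of the lower edge of the display end of tray_a, 55 mm from its origin along its -x
- tray_b_display (a point): middle of the lower edge of the display end of tray_b, 55 mm from its origin along its -x
- tray_c_display (a point): middle of the lower edge of the display end of tray_c, 55 mm from its origin along its -x
- home_left (a point): on the floor of the left sleeve (seen by the robot): where a tray's origin lies when it is fully home
- home_middle (a point): on the floor of the middle sleeve (seen by the robot): where a tray's origin lies when it is fully home
- home_right (a point): on the floor of the right sleeve (seen by the robot): where a tray's origin lies when it is fully home
- mouth_left (a point): on the sill in front of the left sleeve: where the lower edge of the outer end of a home tray lies, 55 mm from the home point along the carrier's -x
- mouth_middle (a point): on the sill in front of the middle sleeve: where the lower edge of the outer end of a home tray lies, 55 mm from the home point along the carrier's -x
- mouth_right (a point): on the sill in front of the right sleeve: where the lower edge of the outer end of a home tray lies, 55 mm from the home point along the carrier's -x
- jar: bystander: amber glass jar, 48 mm across, 75 mm high, origin under its centre, beside the carrier's -y end
- flask: bystander: white bottle, 60 mm across, 160 mm high, origin under its centre
- spatula: bystander: spatula 260 mm long, lying along its x
- ramekin: bystander: white ceramic cup, 76 mm across, 45 mm high, origin under its centre
- clamshell: bystander: clear plastic box 120 x 120 x 55 mm with a bun, origin under its centre
There are look-alikes about, which are no part of the job. What is shaped like the tray_a but blue or turquoise is not meant.

How it is judged:
On the way, in this order (a step that is already met when the one before it is completed fails the run):
1. the lock is slid open to its end stop (value of joint lock above 0.043 m), for 0.2 s.
2. every tray present is home in a sleeve with its display end out (((distance between tray_a and home_left below 0.009 m and distance between tray_a_display and mouth_left below 0.009 m) or (distance between tray_a and home_middle below 0.009 m and distance between tray_a_display and mouth_middle below 0.009 m) or (distance between tray_a and home_right below 0.009 m and distance between tray_a_display and mouth_right below 0.009 m)) and ((distance between tray_b and home_left below 0.009 m and distance between tray_b_display and mouth_left below 0.009 m) or (distance between tray_b and home_middle below 0.009 m and distance between tray_b_display and mouth_middle below 0.009 m) or (distance between tray_b and home_right below 0.009 m and distance between tray_b_display and mouth_right below 0.009 m)) and ((distance between tray_c and home_left below 0.009 m and distance between tray_c_display and mouth_left below 0.009 m) or (distance between tray_c and home_middle below 0.009 m and distance between tray_c_display and mouth_middle below 0.009 m) or (distance between tray_c and home_right below 0.009 m and distance between tray_c_display and mouth_right below 0.009 m))), for 0.2 s.
3. the lock is slid shut (value of joint lock below 0.004 m), for 0.2 s.
At the end, for the whole second after the job is handed in: Every tray present lies at rest and upright (within 0.1 rad) in a sleeve, its origin within 9 mm of a home point and its display end within 9 mm of that sleeve's outer point; the lock is shut to within 4 mm (all of step 2 and value of joint lock below 0.004 m and angle between each of tray_a, tray_b, tray_c's own z axis and vertical below 0.1 rad and linear speed of each of tray_a, tray_b, tray_c below 0.02 m/s); the robot touches nothing.
It fails at once if a bystander is moved more than 30 mm (distance of any of jar, flask, spatula, ramekin, clamshell from where it was at the start of the episode above 0.03 m).
Of tray_a, tray_b, tray_c only 2 to 3 are there at a start; the rules pass over those that are not, and their reading is None.
At some moment in a run one of tray_a, tray_b, tray_c may be knocked a few centimetres aside while the robot is not near it.
Once in a run the grip may slacken for a moment while it holds something.
It also fails if it takes over 210 s, if anything falls off the work surface, if the arm or the gripper's body presses on something with over 40 N, if the wrist force passes 120 N, or if a joint passes its speed limit or range.

### The arm

A 6-joint arm with a two-finger parallel gripper is mounted at the origin on the work surface. World frame = base frame: x ahead of the robot, y to its left, z up, the work surface at z = 0. Lengths are in m, angles in rad, forces in N, time in s.
With the tool pointing down it reaches from about 0.325 to 0.85 m from the base axis. Payload 4.4 kg.
Tool frame: the origin (TCP) lies at the centre of the arm's flange, where the gripper is bolted on; the fingertips stand 199 mm ahead of it and the grasp point (between the pads) lies 180 mm ahead of it (robot.grip_depth is the distance from the TCP to the grasp point, in m); z points along the fingers, y is the line along which they close (so a half turn about z gives the same grasp; the last joint's range is limited). The gripper opens to 94 mm and grips with 3 to 60 N. Pads are 16 mm wide; open, the fingers measure 119 mm over their backs; the gripper's body (75 mm by 177 mm) begins 78 mm behind the grasp point.
Start: joints at [1.194, 0.207, 1.542, -0, 1.393, -0.15], TCP at [0.129, 0.56, 0.405] pointing down, gripper open.
Joint ranges: [-2.73, 2.73], [-0.86, 2.22], [0.23, 2.46], [-1.11, 4.25], [0.08, 2.63], [-2.82, 2.82]. Speed limits (rad/s): [2.79, 2.79, 3.14, 3.14, 3.14, 3.14].

### API

Orientations are given as a unit quaternion [x, y, z, w].
In Python, from plant import robot gives the robot as it stands.
- The arm moves only by the shell command python3 -m jog 'ROWS'. ROWS is JSON, a list that holds one entry, the list of rows, each a list of 7 numbers: the closure, from 0 (fully open) to 1 (shut), then the shift along the tool's x, y, z in mm, then the turn, a rotation vector about the tool's x, y, z in degrees. In form: [[[jaw, dx, dy, dz, rx, ry, rz], ...]]. A call has 1 to 8 rows; each row is the pose to reach, as a shift and turn from the pose commanded when the call began, along the tool's axes at that moment; what a row does not reach only later rows make up. A row lasts 1/10 s, in which the tool goes at most 50 mm and 8.59 degrees, less where a joint would pass 70% of its speed; a pose out of reach is approached as far as the arm can. A call with a gripper value outside its range is refused whole. The fingers move at their own pace and stop on an object; the grip force is fixed at half the most. Time passes only in rows, so rows that repeat a pose let the fingers close. It gives the time, the measured TCP pose, the force, the opening and the grip force at its end, in the units of the state.
- robot.state(): the state, without advancing time (a new reading comes with each control period).
- robot.read_camera(name): name is "side" or "top" or "wrist"; returns the picture (420x560x3 uint8, red, green, blue); there is no depth.
- robot.calibration(name): a dict with "intrinsics" (3x3 intrinsics, pixels), "origin" and "rotation" of the camera in the world; the wrist camera has in their place "T_tool_cam" (4x4, takes a point from camera to tool coordinates, whose origin is the TCP and whose axes are the flange's). Camera axes: x right, y up, looking along -z (the intrinsics and any distortion apply to the point x, -y, -z); pixel columns grow to the right and rows downward; lengths in m; the calibration is good to about 2 mm. The wrist camera is an equidistant fisheye: a pixel r from the principal point sees the ray r / f radians off the axis. A picture is of the moment at which its call begins: read the wrist's pose just before it. calibration takes no time and is no camera call.
- robot.hand_in(): hands the job in; it is judged then, once.
The state is a dict: "t": time; "qpos": joint angles; "qvel": joint speeds; "joint_efforts": joint torques, N m; "position": TCP position; "ee_rot": TCP orientation; "ft_force": force on the tool from outside, world axes, zero at the start; "moment": the same for the moment, N m; "width": opening from 0.0 (shut) to 1.0 (fully open); "finger_force": force on a finger pad.
Only numpy, scipy, OpenCV 4.12 (cv2) and the standard library are available. Lean on these libraries where they do the work, as an engineer would, in place of code of your own. Each camera call takes 0.05 s, during which the arm holds its last target. There are 200 camera calls.

## Working session

There is one attempt and no reset: what is moved stays moved. The work goes in short steps, Python scripts to look and compute and a shell command to move; the robot and the scene stay as the last step left them, time stands still between calls to the robot, and variables do not carry over. Pictures are saved under pics/ and viewed, at most 14 in all, crops included, and the job is handed in when it is done.

```bash
mkdir -p pics; ls
python3 - <<'E'
from plant import robot
import cv2
s=robot.state();print({k:s[k] for k in('t','position','ee_rot','width','qpos')})
for n in('top','side'):
    im=robot.read_camera(n);cv2.imwrite(f'pics/{n}0.png',im[:,:,::-1]);c=robot.calibration(n);print(n,c)
print(robot.calibration('wrist'))
E
```

```text
pics
{'t': 0.0, 'position': array([0.12918801, 0.55995057, 0.40352806]), 'ee_rot': array([ 1.13168763e-01,  9.93575182e-01, -1.05270572e-03, -2.85371187e-04]), 'width': 1.0022074570596236, 'qpos': array([ 1.19348017e+00,  2.07410738e-01,  1.54288547e+00,  1.81083308e-06,
        1.39347784e+00, -1.50492887e-01])}
top {'intrinsics': array([[475.82566371,   0.        , 280.00324403],
       [  0.        , 475.82566371, 214.35472486],
       [  0.        ,   0.        ,   1.        ]]), 'origin': array([3.44030725e-01, 1.06810423e-03, 1.24183832e+00]), 'rotation': array([-0.06740972,  0.06273935,  0.70731392, -0.70087569])}
side {'intrinsics': array([[462.52880766,   0.        , 278.28816751],
       [  0.        , 462.52880766, 217.15460326],
       [  0.        ,   0.        ,   1.        ]]), 'origin': array([ 0.26415768, -1.04269253,  0.86426473]), 'rotation': array([ 0.44175606, -0.06565646, -0.1123801 ,  0.88764381])}
{'intrinsics': array([[325.1922621 ,   0.        , 284.91334485],
       [  0.        , 325.1922621 , 206.62192688],
       [  0.        ,   0.        ,   1.        ]]), 'T_tool_cam': array([[-5.05244629e-04,  9.63166434e-01,  2.68905494e-01,
         7.81442993e-02],
       [ 9.99999767e-01,  3.63269726e-04,  5.77731985e-04,
         1.01596479e-03],
       [ 4.58766831e-04,  2.68905723e-01, -9.63166393e-01,
         1.94648678e-02],
       [ 0.00000000e+00,  0.00000000e+00,  0.00000000e+00,
         1.00000000e+00]])}
```

View pics/top0.png

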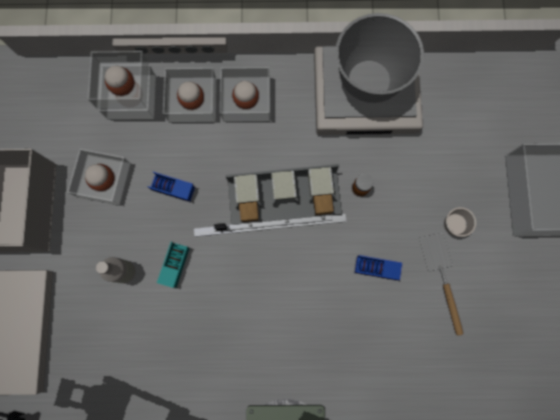

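View pics/side0.png

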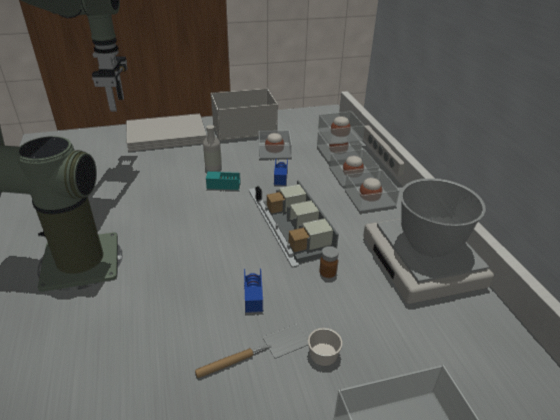

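```bash
cat > h.py <<'E'
import numpy as np,cv2
from plant import robot
from scipy.spatial.transform import Rotation as R
def cam(n,st=None):
    c=robot.calibration(n)
    if n!='wrist': return c['intrinsics'],np.array(c['origin']),R.from_quat(c['rotation']).as_matrix()
    T=np.eye(4);T[:3,:3]=R.from_quat(st['ee_rot']).as_matrix();T[:3,3]=st['position'];T=T@c['T_tool_cam']
    return c['intrinsics'],T[:3,3],T[:3,:3]
def px2w(n,uv,z,st=None):
    K,o,M=cam(n,st);u,v=uv;a=np.array([(u-K[0,2])/K[0,0],(v-K[1,2])/K[1,1]])
    if n=='wrist':
        r=np.hypot(*a);d=np.array([*(a/r*np.sin(r)),np.cos(r)]) if r>1e-9 else np.array([0,0,1.])
    else: d=np.array([*a,1])
    d=M@(d*[1,-1,-1]);return o+d*(z-o[2])/d[2]
def w2px(n,p,st=None):
    K,o,M=cam(n,st);q=M.T@(np.array(p)-o)*[1,-1,-1]
    if n=='wrist':
        r=np.arctan2(np.hypot(q[0],q[1]),q[2]);a=q[:2]/(np.hypot(q[0],q[1])+1e-12)*r
    else:a=q[:2]/q[2]
    return a*K[0,0]+K[:2,2]
def snap(n,name,box=None,s=1):
    st=robot.state();im=robot.read_camera(n)[:,:,::-1].copy();cv2.imwrite(f'pics/{name}_full.png',im)
    if box: im=im[box[1]:box[3],box[0]:box[2]]
    if s!=1: im=cv2.resize(im,None,fx=s,fy=s,interpolation=cv2.INTER_CUBIC)
    cv2.imwrite(f'pics/{name}.png',im);return st
def info():
    s=robot.state();e=R.from_quat(s['ee_rot']).as_matrix();print('t',s['t'],'pos',s['position'].round(4),'toolx',e[:,0].round(3),'tooly',e[:,1].round(3),'q',s['qpos'].round(2),'w',round(s['width'],3),'F',np.round(s['ft_force'],1));return s
E
python3 - <<'E'
from h import *
info()
im=cv2.imread('pics/top0.png')[150:250,185:385];im=cv2.resize(im,None,fx=4,fy=4,interpolation=cv2.INTER_CUBIC);im=cv2.convertScaleAbs(im,alpha=1.5);cv2.imwrite('pics/crop.png',im)
E
```

```text
t 0.1 pos [0.1292 0.56   0.4036] toolx [-0.974  0.225  0.   ] tooly [ 0.225  0.974 -0.002] q [ 1.19  0.21  1.54  0.    1.39 -0.15] w 1.002 F [ 0.3  0.6 -0.2]
```

View pics/crop.png

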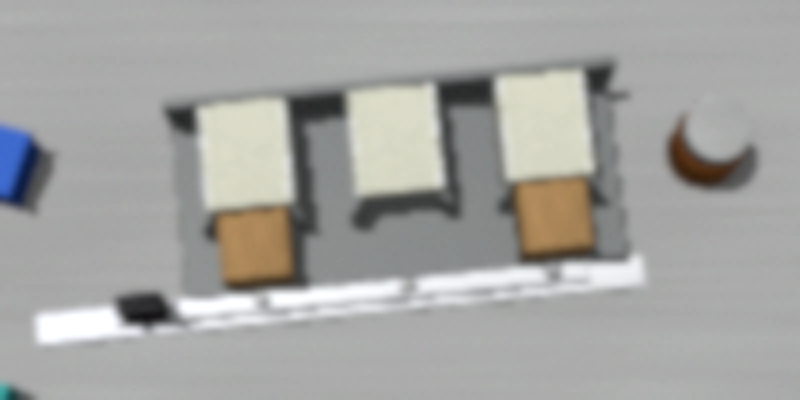

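Run:
```python
from h import *
from scipy.optimize import least_squares
P=[(248,207.5,-33,95,73),(399,193,-33,0,73),(549.5,178.5,-33,-95,73),(258,281,-75,95,62),(556,252,-75,-95,62)]
pins=[(263,298,-84.5,95,28),(408,286,-84.5,0,28),(555,270,-84.5,-95,28)]
def f(p):
    r=[]
    for i,(u,v,x,y,z) in enumerate(P+pins):
        c,s=np.cos(p[2]),np.sin(p[2]);yy=y/1e3+(p[3] if i>=5 else 0);x/=1e3
        r+=list(w2px('top',[p[0]+c*x-s*yy,p[1]+s*x+c*yy,z/1e3])-[185+u/4,150+v/4])
    return np.array(r)
r=least_squares(f,[.45,0,0,0]);p=r.x;print(p,np.degrees(p[2]));print(f(p).reshape(-1,2).round(2))
print('grip',px2w('top',(185+143/4,150+303/4),.052))
c,s=np.cos(p[2]),np.sin(p[2])
M=np.array([[c,-s],[s,c]])
g=px2w('top',(185+143/4,150+303/4),.052)[:2];print('grip in carrier',M.T@(g-p[:2]))
for l,a in dict(grip=(-.091,.17),lh=(-.02,.095),lm=(-.075,.095),rh=(-.02,-.095),rm=(-.075,-.095),mm=(-.075,0)).items(): print(l,(p[:2]+M@a).round(4))
```

```text
[ 0.63526818 -0.00176465  0.08881412 -0.00111765] 5.088674026276074
[[ 0.24  0.28]
 [ 0.12  0.25]
 [ 0.07  0.24]
 [-0.52 -0.95]
 [-0.02 -1.  ]
 [-0.09  0.63]
 [ 0.23  0.07]
 [-0.02  0.51]]
grip [0.53799358 0.15845395 0.052     ]
grip in carrier [-0.08268023  0.16821512]
grip [0.5295 0.1595]
lh [0.6069 0.0911]
lm [0.5521 0.0862]
rh [ 0.6238 -0.0982]
rm [ 0.569 -0.103]
mm [ 0.5606 -0.0084]
```

```bash
python3 -m jog '[[[0,-241,-150,0,0,0,0],[0,-241,-150,0,0,0,0],[0,-241,-150,0,0,0,0],[0,-241,-150,0,0,0,0],[0,-241,-150,0,0,0,0],[0,-241,-150,0,0,0,0],[0,-241,-150,0,0,0,-9],[0,-241,-150,0,0,0,-18]]]'; python3 -c "
from h import *;info()"
```

```text
t: 0.9
position: [0.3313, 0.3587, 0.4042]
ee_rot: [-0.038, 0.999, -0.0, -0.0]
ft_force: [0.2, -0.0, 0.6]
width: 1.004
finger_force: 0.0
t 0.9 pos [0.3313 0.3587 0.4042] toolx [-0.997 -0.076  0.001] tooly [-0.076  0.997 -0.   ] q [ 0.65  0.02  1.75  0.    1.37 -1.  ] w 1.004 F [ 0.2 -0.   0.6]
```

```bash
cat >> h.py <<'E'
C=[0.6353,-0.0018,0.0888]
def ci():
    s=robot.state();e=R.from_quat(s['ee_rot']).as_matrix();g=s['position']+.18*e[:,2]
    c,sn=np.cos(C[2]),np.sin(C[2]);M=np.array([[c,-sn],[sn,c]])
    y=np.degrees(np.arctan2(e[1,1],e[0,1])-C[2])
    print('t',round(s['t'],1),'grasp carrier mm',(M.T@(g[:2]-C[:2])*1e3).round(1),'z',round(g[2]*1e3,1),'yaw y',round(y,2),'tilt',e[2,:2].round(3),'q6',s['qpos'][5].round(2),'w',round(s['width']*94,1),'ff',np.round(s['finger_force'],1),'F',np.round(s['ft_force'],1));return s
def w2c(p):
    c,sn=np.cos(C[2]),np.sin(C[2]);M=np.array([[c,-sn],[sn,c]]);return (M.T@(np.array(p)[:2]-C[:2])*1e3).round(1)
def c2w(x,y,z):
    c,sn=np.cos(C[2]),np.sin(C[2]);M=np.array([[c,-sn],[sn,c]]);return [*(np.array(C[:2])+M@[x/1e3,y/1e3]),z/1e3]
E
python3 -c "
from h import *;ci()"
```

```text
t 0.9 grasp carrier mm [-271.  386.] z 224.2 yaw y 89.28 tilt [ 0.001 -0.   ] q6 -1.0 w 94.3 ff 0.0 F [ 0.2 -0.   0.6]
```

```bash
python3 -m jog '[[[0,-178,-218,74,0,0,0],[0,-178,-218,74,0,0,0],[0,-178,-218,74,0,0,0],[0,-178,-218,74,0,0,0],[0,-178,-218,74,0,0,0],[0,-178,-218,74,0,0,0],[0,-178,-218,74,0,0,0],[0,-178,-218,74,0,0,0]]]' >/dev/null; python3 -c "
from h import *;ci();s=snap('wrist','w1')
for p in [(-91,168,52),(-75,95,62),(-75,-95,62),(-33,0,73),(-84.5,95,30)]: print(p,w2px('wrist',c2w(*p),s).round(1))"
```

```text
t 1.7 grasp carrier mm [-97.5 165.9] z 149.7 yaw y 88.98 tilt [0.002 0.   ] q6 -1.51 w 93.7 ff 0.0 F [ 0.7 -0.3 -0.2]
(-91, 168, 52) [286.6 221.1]
(-75, 95, 62) [200.2 243.9]
(-75, -95, 62) [ 34. 240.]
(-33, 0, 73) [108.3 288.3]
(-84.5, 95, 30) [207.6 221.5]
```

View pics/w1.png

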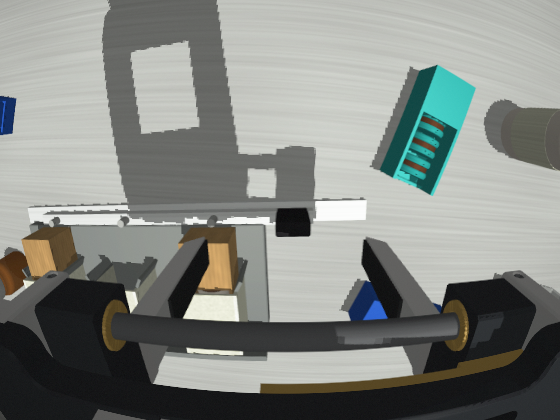

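```bash
python3 -m jog '[[[0.3,-6,0,50,0,0,-1],[0.3,-6,0,100,0,0,-1],[0.3,-6,0,106,0,0,-1],[0.7,-6,0,106,0,0,-1],[1,-6,0,106,0,0,-1],[1,-6,0,106,0,0,-1],[1,-6,0,106,0,0,-1],[1,-6,0,106,0,0,-1]]]' ; python3 -c "
from h import *;ci()"
```

```text
t: 2.55
position: [0.5307, 0.1573, 0.2268]
ee_rot: [-0.045, 0.999, 0.002, 0.002]
ft_force: [-1.0, 13.6, 3.3]
width: 0.36
finger_force: 6.3
t 2.5 grasp carrier mm [-89.3 168.5] z 46.8 yaw y 90.02 tilt [-0.004  0.005] q6 -1.53 w 33.8 ff 6.3 F [-1.  13.6  3.3]
```

```bash
python3 -m jog '[[[1,0,0,0,0,0,0],[1,0,0,0,0,0,0],[1,0,0,0,0,0,0]]]' >/dev/null; python3 -c "
from h import *;ci()";  python3 -m jog '[[[1,0,10,0,0,0,0],[1,0,20,0,0,0,0],[1,0,30,0,0,0,0],[1,0,40,0,0,0,0],[1,0,46,0,0,0,0],[1,0,46,0,0,0,0],[1,0,46,0,0,0,0]]]'>/dev/null ; python3 -c "
from h import *;ci()"
```

```text
t 2.9 grasp carrier mm [-89.4 170.3] z 46.7 yaw y 90.03 tilt [-0.004  0.007] q6 -1.53 w 29.9 ff 30.0 F [-0.5 11.3  3.7]
t 3.5 grasp carrier mm [-89.4 213.6] z 46.6 yaw y 90.1 tilt [-0.004  0.001] q6 -1.45 w 29.9 ff 30.0 F [-0.6  1.6  5.7]
```

```bash
python3 -m jog '[[[1,0,2,0,0,0,0],[1,0,4,0,0,0,0],[1,0,4,0,0,0,0],[1,0,4,0,0,0,0]]]'>/dev/null ; python3 -c "
from h import *;ci()"; python3 -m jog '[[[1,0,1.5,0,0,0,0],[1,0,3,0,0,0,0],[1,0,3,0,0,0,0],[1,0,3,0,0,0,0]]]'>/dev/null ; python3 -c "
from h import *;ci()"
```

```text
t 4.0 grasp carrier mm [-89.4 216.7] z 46.6 yaw y 90.09 tilt [-0.004  0.   ] q6 -1.44 w 29.8 ff 30.0 F [-0.9 -0.7  6.4]
t 4.3 grasp carrier mm [-89.4 218.1] z 46.5 yaw y 90.11 tilt [-0.003 -0.003] q6 -1.44 w 30.0 ff 30.0 F [ 0.3 -3.9  6.4]
```

```bash
python3 -m jog '[[[0.3,0,-1,0,0,0,0],[0.3,0,-1,0,0,0,0],[0,0,-1,-30,0,0,0],[0,0,-1,-85,0,0,0],[0,-27,-60,-85,0,0,0],[0,-27,-123,-85,0,0,0],[0.3,-27,-123,-85,0,0,0],[0.3,-27,-123,-85,0,0,0]]]'>/dev/null ; python3 -c "
from h import *;ci();s=snap('wrist','w2')
for p in [(-75,117,20),(-75,73,20),(-75,117,62),(-75,73,62),(-84.5,142.5,30),(-84.5,47.5,30),(-33,0,73),(-75,-95,20)]: print(p,w2px('wrist',c2w(*p),s).round(1))"
```

```text
t 5.2 grasp carrier mm [-63.7  93.5] z 129.5 yaw y 89.85 tilt [ 0.    -0.001] q6 -1.66 w 67.2 ff 0.0 F [-0.1  0.6  0.3]
(-75, 117, 20) [311.5 196.7]
(-75, 73, 20) [260.2 196.9]
(-75, 117, 62) [316.  210.4]
(-75, 73, 62) [255.9 210.6]
(-84.5, 142.5, 30) [343.3 188.5]
(-84.5, 47.5, 30) [228.4 188.8]
(-33, 0, 73) [164.  266.4]
(-75, -95, 20) [ 90.8 198.5]
```

View pics/w2.png

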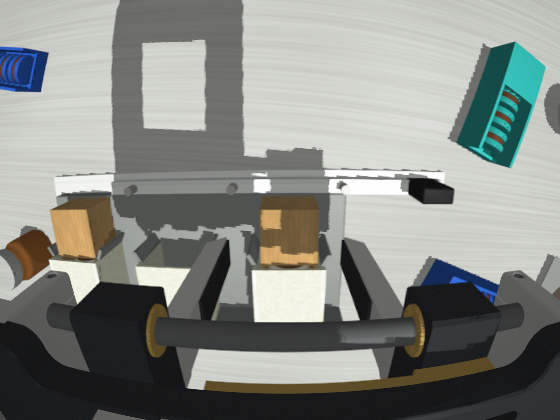

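```bash
python3 -m jog '[[[0.3,0,2.5,45,0,0,0],[0.3,0,2.5,84,0,0,0],[0.3,0,2.5,84,0,0,0],[1,0,2.5,84,0,0,0],[1,0,2.5,84,0,0,0],[1,0,2.5,84,0,0,0],[1,0,2.5,84,0,0,0],[1,0,2.5,84,0,0,0]]]'>/dev/null ; python3 -c "
from h import *;ci()"
```

```text
t 6.0 grasp carrier mm [-63.5  99. ] z 46.6 yaw y 90.11 tilt [-0.001 -0.   ] q6 -1.65 w 44.1 ff 29.7 F [-0.9 -0.4  3.4]
```

```bash
python3 -m jog '[[[1,0,0,-2,0,0,0],[1,20,0,-2,0,0,0],[1,45,0,-2,0,0,0],[1,70,0,-2,0,0,0],[1,95,0,-2,0,0,0],[1,120,0,-2,0,0,0],[1,145,0,-2,0,0,0],[1,172,0,-2,0,0,0]]]'>/dev/null ; python3 -c "
from h import *;ci()";python3 -m jog '[[[1,0,-40,0,0,0,0],[1,0,-60,10,0,0,8],[1,0,-60,10,0,0,16],[1,0,-60,10,0,0,24],[1,0,-60,10,0,0,32],[1,0,-60,10,0,0,40],[1,0,-60,10,0,0,48],[1,0,-60,10,0,0,56]]]'>/dev/null ; python3 -c "
from h import *;ci()"
```

```text
t 6.8 grasp carrier mm [-236.8   98.8] z 47.7 yaw y 90.09 tilt [-0.  0.] q6 -1.69 w 44.4 ff 29.7 F [ 0.7 -0.9 -1. ]
t 7.6 grasp carrier mm [-235.9   38.9] z 37.7 yaw y 33.75 tilt [0. 0.] q6 -0.86 w 43.9 ff 29.7 F [ 0.2 -0.8 -0.4]
```

```bash
for i in 1 ; do python3 -m jog '[[[1,0,0,0,0,0,8],[1,0,0,0,0,0,16],[1,0,0,0,0,0,24],[1,0,0,0,0,0,32],[1,0,0,0,0,0,40],[1,0,0,0,0,0,48],[1,0,0,0,0,0,56],[1,0,0,0,0,0,64]]]'>/dev/null; python3 -m jog '[[[1,0,0,0,0,0,8],[1,0,0,0,0,0,16],[1,0,0,0,0,0,24],[1,0,0,0,0,0,32],[1,0,0,0,0,0,40],[1,0,0,0,0,0,48],[1,0,0,0,0,0,56],[1,0,0,0,0,0,60]]]'>/dev/null;  done; python3 -c "
from h import *;ci()"
```

```text
t 9.2 grasp carrier mm [-235.7   38.8] z 37.7 yaw y -90.14 tilt [ 0. -0.] q6 1.31 w 44.4 ff 29.7 F [ 0.3 -0.2 -1.1]
```

```bash
python3 -m jog '[[[1,40,0,0,0,0,0],[1,66,0,5,0,0,0],[1,66,0,10.5,0,0,0],[1,66,0,10.5,0,0,0],[0.3,66,0,10.5,0,0,0],[0.3,66,0,10.5,0,0,0],[0.3,66,0,-20,0,0,0],[0.3,66,0,-65,0,0,0]]]'>/dev/null; python3 -m jog '[[[0.3,-40,0,0,0,0,-8],[0.3,-85,0,0,0,0,-16],[0.3,-85,0,0,0,0,-24],[0.3,-85,0,0,0,0,-32],[0.3,-85,0,0,0,0,-40],[0.3,-85,0,0,0,0,-48],[0.3,-85,0,0,0,0,-56],[0.3,-85,0,0,0,0,-64]]]'>/dev/null; python3 -m jog '[[[0.3,0,0,0,0,0,-8],[0.3,0,0,0,0,0,-16],[0.3,0,0,0,0,0,-24],[0.3,0,0,0,0,0,-32],[0.3,0,0,0,0,0,-40],[0.3,0,0,0,0,0,-48],[0.3,0,0,0,0,0,-56],[0.3,0,0,0,0,0,-64]]]'>/dev/null; python3 -m jog '[[[0.3,0,0,0,0,0,-8],[0.3,0,0,0,0,0,-16],[0.3,0,0,0,0,0,-24],[0.3,0,0,0,0,0,-32],[0.3,0,0,0,0,0,-40],[0.3,0,0,0,0,0,-48],[0.3,0,0,0,0,0,-52],[0.3,0,0,0,0,0,-52]]]'>/dev/null; python3 -c "
from h import *;ci();s=snap('wrist','w3')
for p in [(-268.5,38.8-22,0),(-268.5,38.8+22,0),(-158,17,42),(-158,61,42)]: print(p,w2px('wrist',c2w(*p),s).round(1))"
```

```text
t 12.4 grasp carrier mm [-255.6   38.8] z 102.6 yaw y 90.08 tilt [0. 0.] q6 -1.85 w 65.8 ff 0.0 F [-0.3 -0.4 -0.1]
(-268.5, 16.799999999999997, 0) [257.6 196.8]
(-268.5, 60.8, 0) [310.3 196.8]
(-158, 17, 42) [258.1 335.9]
(-158, 61, 42) [310.1 336. ]
```

View pics/w3.png

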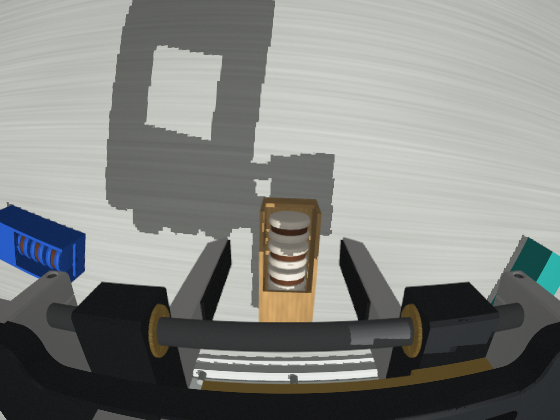

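```bash
python3 -m jog '[[[0.3,0,0,40,0,0,0],[0.3,0,0,75,0,0,0],[0.3,0,0,75,0,0,0],[1,0,0,75,0,0,0],[1,0,0,75,0,0,0],[1,0,0,75,0,0,0],[1,0,0,75,0,0,0],[1,0,0,75,0,0,0]]]'>/dev/null; python3 -c "
from h import *;ci()"; python3 -m jog '[[[1,0,10,-15,0,0,0],[1,0,35,-22.5,0,0,0],[1,0,58,-22.5,0,0,0],[1,0,58,-22.5,0,0,0],[1,0,58,-22.5,0,0,0]]]'>/dev/null; python3 -c "
from h import *;ci();s=snap('wrist','w4')"
```

```text
t 13.2 grasp carrier mm [-253.1   38.3] z 29.4 yaw y 90.1 tilt [-0.003 -0.001] q6 -1.85 w 43.8 ff 30.0 F [-1.4 -0.3  6.7]
t 13.8 grasp carrier mm [-254.8   96.7] z 50.5 yaw y 90.2 tilt [-0.001 -0.001] q6 -1.7 w 43.8 ff 30.0 F [-0.1  0.1 -1.2]
```

View pics/w4.png

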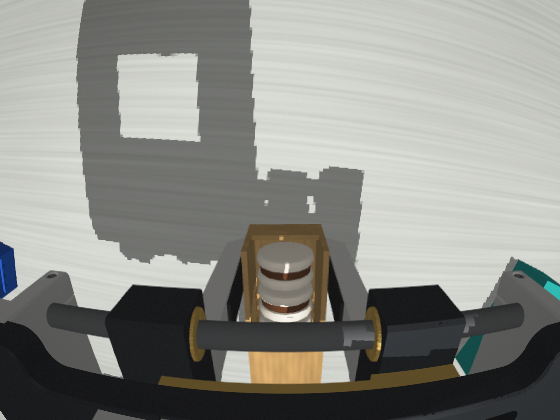

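```bash
python3 -m jog '[[[1,-40,1.3,-1.5,0,0,0],[1,-80,1.3,-1.5,0,0,0],[1,-110,1.3,-1.5,0,0,0],[1,-110,1.3,-1.5,0,0,0]]]'>/dev/null; python3 -c "
from h import *;ci();s=snap('wrist','w5')";  python3 -m jog '[[[1,-8,0,0,0,0,0],[1,-16,0,0,0,0,0],[1,-24,0,0,0,0,0],[1,-32,0,0,0,0,0],[1,-32,0,0,0,0,0]]]'>/dev/null; python3 -c "
from h import *;ci()"
```

```text
t 14.2 grasp carrier mm [-140.    96.5] z 52.5 yaw y 90.02 tilt [-0.005 -0.001] q6 -1.67 w 44.0 ff 30.0 F [ 0.3 -0.1 -1.6]
t 14.8 grasp carrier mm [-111.4   97.7] z 52.0 yaw y 90.08 tilt [-0.002 -0.001] q6 -1.66 w 43.5 ff 30.0 F [ 1.2 -1.7 -1.6]
```

```bash
python3 -m jog '[[[1,-10,0,0,0,0,0],[1,-20,0,0,0,0,0],[1,-30,0,0,0,0,0],[1,-38,0,0,0,0,0],[1,-42,0,0,0,0,0],[1,-42,0,0,0,0,0]]]'>/dev/null; python3 -c "
from h import *;ci()"; python3 -m jog '[[[1,-3,0,1,0,0,0],[1,-6,0,2,0,0,0],[1,-6,0,2,0,0,0],[1,-6,0,2,0,0,0]]]'>/dev/null; python3 -c "
from h import *;ci()"
```

```text
t 15.3 grasp carrier mm [-70.   97.9] z 51.5 yaw y 90.08 tilt [-0.001 -0.001] q6 -1.65 w 43.9 ff 30.0 F [ 0.9 -3.6 -2.5]
t 15.8 grasp carrier mm [-64.8  98. ] z 49.7 yaw y 90.11 tilt [-0.    -0.001] q6 -1.65 w 44.2 ff 30.0 F [-1.7 -5.5 -0.5]
```

```bash
python3 -m jog '[[[1,-3,0,0,0,0,0],[1,-5,0,0,0,0,0],[1,-5,0,0,0,0,0],[1,-5,0,0,0,0,0]]]'>/dev/null; python3 -c "
from h import *;ci()"; python3 -m jog '[[[1,-3,0,0,0,0,0],[1,-3,0,0,0,0,0],[1,-3,0,0,0,0,0]]]'>/dev/null; python3 -c "
from h import *;ci()"
```

```text
t 16.1 grasp carrier mm [-60.1  98. ] z 49.8 yaw y 90.11 tilt [ 0.001 -0.001] q6 -1.65 w 43.9 ff 30.0 F [-1.7 -5.5 -0.1]
t 16.4 grasp carrier mm [-59.7  98.1] z 49.4 yaw y 90.17 tilt [ 0.007 -0.001] q6 -1.65 w 43.9 ff 30.0 F [-7.4 -5.7  3.3]
```

```bash
python3 -m jog '[[[0.3,2,0,0,0,0,0],[0.3,2,0,0,0,0,0],[0.3,4,0,-20,0,0,0],[0.3,4,0,-65,0,0,0],[0.3,4,-45,-80,0,0,0],[0.3,4,-95,-80,0,0,0],[0.3,4,-140,-80,0,0,0],[0.3,4,-140,-80,0,0,0]]]'>/dev/null; python3 -c "
from h import *;ci();s=snap('wrist','w6')
for p in [(-75,95+22,20),(-75,95-22,20),(-75,-73,20),(-75,-117,20)]: print(p,w2px('wrist',c2w(*p),s).round(1))"
```

```text
t 17.2 grasp carrier mm [-59.1 -46.4] z 131.0 yaw y 89.81 tilt [-0.004 -0.002] q6 -1.9 w 65.9 ff 0.0 F [-1.3  0.6 -0.4]
(-75, 117, 20) [457.4 191.5]
(-75, 73, 20) [416.3 191. ]
(-75, -73, 20) [253.3 190.6]
(-75, -117, 20) [203.5 191.1]
```

View pics/w6.png

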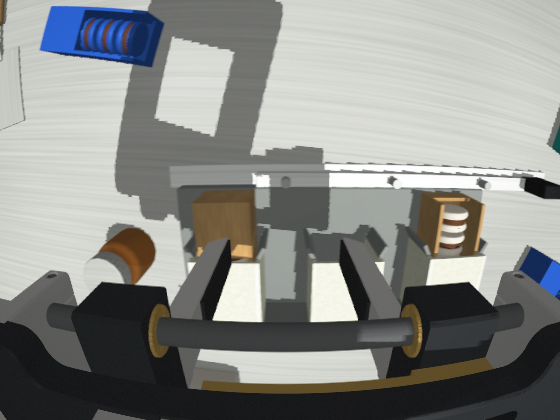

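```bash
python3 -m jog '[[[0.3,3,-46,0,0,0,0],[0.3,3,-46,10,0,0,0],[0.3,3,-46,50,0,0,0],[0.3,3,-46,85,0,0,0],[0.3,3,-46,85,0,0,0],[1,3,-46,85,0,0,0],[1,3,-46,85,0,0,0],[1,3,-46,85,0,0,0]]]'>/dev/null; python3 -m jog '[[[1,0,0,0,0,0,0],[1,0,0,0,0,0,0],[1,0,0,0,0,0,0]]]'>/dev/null; python3 -c "
from h import *;ci()"
```

```text
t 18.4 grasp carrier mm [-64.  -89.9] z 45.8 yaw y 90.11 tilt [ 0.001 -0.004] q6 -1.97 w 44.4 ff 29.5 F [-2.5 -5.7 -0.1]
```

```bash
python3 -m jog '[[[1,0,0,-2,0,0,0],[1,20,0,-2,0,0,0],[1,45,0,-2,0,0,0],[1,70,0,-2,0,0,0],[1,95,0,-2,0,0,0],[1,120,0,-2,0,0,0],[1,145,0,-2,0,0,0],[1,172,0,-2,0,0,0]]]'>/dev/null ; python3 -c "
from h import *;ci()";python3 -m jog '[[[1,0,40,0,0,0,0],[1,0,80,5,0,0,0],[1,0,120,10,0,0,0],[1,0,130,10,0,0,8],[1,0,130,10,0,0,16],[1,0,130,10,0,0,24],[1,0,130,10,0,0,32],[1,0,130,10,0,0,40]]]'>/dev/null ; python3 -c "
from h import *;ci()"
```

```text
t 19.2 grasp carrier mm [-235.8  -87.9] z 47.7 yaw y 90.13 tilt [-0.002 -0.001] q6 -2.13 w 44.5 ff 29.4 F [ 0.3 -0.3  0.1]
t 20.0 grasp carrier mm [-235.2   42.3] z 37.6 yaw y 49.8 tilt [-0.001  0.001] q6 -1.13 w 44.4 ff 29.4 F [ 1.2 -0.2 -0.5]
```

Continue the turn (140° more), set down, check.

```bash
for i in 1 2; do python3 -m jog '[[[1,0,0,0,0,0,8],[1,0,0,0,0,0,16],[1,0,0,0,0,0,24],[1,0,0,0,0,0,32],[1,0,0,0,0,0,40],[1,0,0,0,0,0,48],[1,0,0,0,0,0,56],[1,0,0,0,0,0,64]]]'>/dev/null; done; python3 -m jog '[[[1,0,0,0,0,0,6],[1,0,0,0,0,0,12],[1,0,0,0,0,0,12]]]'>/dev/null; python3 -c "
from h import *;ci()"
```

```text
t 21.9 grasp carrier mm [-235.2   42.1] z 37.6 yaw y -89.88 tilt [0.002 0.   ] q6 1.31 w 44.3 ff 29.4 F [-0.7 -0.8 -0.4]
```

```bash
python3 -m jog '[[[1,40,0,0,0,0,0],[1,66,0,5,0,0,0],[1,66,0,10.5,0,0,0],[1,66,0,10.5,0,0,0],[0.3,66,0,10.5,0,0,0],[0.3,66,0,10.5,0,0,0],[0.3,66,0,-20,0,0,0],[0.3,66,0,-65,0,0,0]]]'>/dev/null; python3 -m jog '[[[0.3,-40,0,0,0,0,-8],[0.3,-85,0,0,0,0,-16],[0.3,-85,0,0,0,0,-24],[0.3,-85,0,0,0,0,-32],[0.3,-85,0,0,0,0,-40],[0.3,-85,0,0,0,0,-48],[0.3,-85,0,0,0,0,-56],[0.3,-85,0,0,0,0,-64]]]'>/dev/null; python3 -m jog '[[[0.3,0,0,0,0,0,-8],[0.3,0,0,0,0,0,-16],[0.3,0,0,0,0,0,-24],[0.3,0,0,0,0,0,-32],[0.3,0,0,0,0,0,-40],[0.3,0,0,0,0,0,-48],[0.3,0,0,0,0,0,-56],[0.3,0,0,0,0,0,-64]]]'>/dev/null; python3 -m jog '[[[0.3,0,0,0,0,0,-8],[0.3,0,0,0,0,0,-16],[0.3,0,0,0,0,0,-24],[0.3,0,0,0,0,0,-32],[0.3,0,0,0,0,0,-40],[0.3,0,0,0,0,0,-48],[0.3,0,0,0,0,0,-52],[0.3,0,0,0,0,0,-52]]]'>/dev/null; python3 -c "
from h import *;ci();s=snap('wrist','w7');snap('top','t7')
a=cv2.imread('pics/w7.png')[150:420];b=cv2.imread('pics/t7.png')[140:290,130:410];cv2.imwrite('pics/w7c.png',np.vstack([a,cv2.resize(b,(560,300))]))"
```

```text
t 25.1 grasp carrier mm [-255.5   42.1] z 101.7 yaw y 90.1 tilt [-0. -0.] q6 -1.85 w 65.7 ff 0.0 F [0.1 0.6 0.2]
```

View pics/w7c.png

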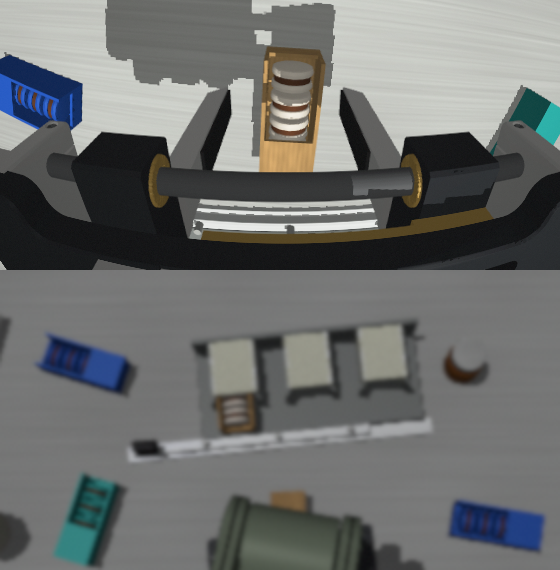

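```bash
python3 -m jog '[[[0.3,0,1,40,0,0,0],[0.3,0,1,75,0,0,0],[0.3,0,1,75,0,0,0],[1,0,1,75,0,0,0],[1,0,1,75,0,0,0],[1,0,1,75,0,0,0],[1,0,1,75,0,0,0],[1,0,1,75,0,0,0]]]'>/dev/null; python3 -c "
from h import *;ci()"; python3 -m jog '[[[1,0,-5,-15,0,0,0],[1,0,-25,-24,0,0,0],[1,0,-39,-24,0,0,0],[1,0,-39,-24,0,0,0],[1,0,-39,-24,0,0,0]]]'>/dev/null; python3 -c "
from h import *;ci()"
```

```text
t 26.0 grasp carrier mm [-253.1   42.6] z 28.3 yaw y 90.1 tilt [-0.004 -0.001] q6 -1.84 w 43.8 ff 30.0 F [-2.1 -0.6  7.5]
t 26.5 grasp carrier mm [-254.9    4.1] z 50.8 yaw y 90.05 tilt [-0.  0.] q6 -1.94 w 44.1 ff 30.0 F [ 0.4 -0.6 -1.5]
```

```bash
python3 -m jog '[[[1,-40,0,0,0,0,0],[1,-80,0,0,0,0,0],[1,-115,0,0,0,0,0],[1,-115,0,0,0,0,0]]]'>/dev/null; python3 -c "
from h import *;ci()";  python3 -m jog '[[[1,-8,0,0,0,0,0],[1,-16,0,0,0,0,0],[1,-24,0,0,0,0,0],[1,-32,0,0,0,0,0],[1,-32,0,0,0,0,0]]]'>/dev/null; python3 -c "
from h import *;ci()"
```

```text
t 26.9 grasp carrier mm [-135.1    4.4] z 51.2 yaw y 90.2 tilt [-0.005 -0.001] q6 -1.86 w 43.7 ff 30.0 F [ 0.2 -0.3  0.1]
t 27.4 grasp carrier mm [-107.4    3.8] z 50.6 yaw y 90.08 tilt [-0.001 -0.001] q6 -1.84 w 43.8 ff 30.0 F [ 0.6 -3.3 -3.5]
```

```bash
python3 -m jog '[[[1,-10,0,0,0,0,0],[1,-20,0,0,0,0,0],[1,-30,0,0,0,0,0],[1,-40,0,1,0,0,0],[1,-43,0,2,0,0,0],[1,-43,0,2,0,0,0]]]'>/dev/null; python3 -c "
from h import *;ci()"; python3 -m jog '[[[1,-3,0,0,0,0,0],[1,-5,0,0,0,0,0],[1,-5,0,0,0,0,0],[1,-5,0,0,0,0,0]]]'>/dev/null; python3 -c "
from h import *;ci()"
```

```text
t 28.0 grasp carrier mm [-64.4   3.3] z 48.7 yaw y 90.11 tilt [-0.001 -0.002] q6 -1.82 w 44.1 ff 30.0 F [ 1.3 -4.8 -2.7]
t 28.4 grasp carrier mm [-60.5   3.3] z 48.5 yaw y 90.12 tilt [ 0.001 -0.002] q6 -1.82 w 43.8 ff 30.0 F [-1.2 -5.1 -1.9]
```

```bash
python3 -m jog '[[[1,-2,0,0.5,0,0,0],[1,-4,0,0.5,0,0,0],[1,-4,0,0.5,0,0,0],[1,-4,0,0.5,0,0,0]]]'>/dev/null; python3 -c "
from h import *;ci()"; python3 -m jog '[[[0.3,4,0,0,0,0,0],[0.3,4,0,0,0,0,0],[0.3,4,0,-30,0,0,0],[0.3,4,0,-80,0,0,0],[0.3,24,45,-80,0,0,0],[0.3,29,95,-80,0,0,0],[0.3,29,145,-80,0,0,0],[0.3,29,170,-80,0,0,0]]]'>/dev/null; python3 -c "
from h import *;ci();s=snap('wrist','w8')
for p in [(-75,117,20),(-75,73,20),(-75,22,20),(-75,-22,20),(-91,215.5,52)]: print(p,w2px('wrist',c2w(*p),s).round(1))"
```

```text
t 28.8 grasp carrier mm [-59.4   3.2] z 48.3 yaw y 90.12 tilt [ 0.008 -0.002] q6 -1.81 w 43.9 ff 30.0 F [-8.9 -7.   7.3]
t 29.6 grasp carrier mm [-85.5 178.6] z 128.7 yaw y 90.28 tilt [-0.001  0.002] q6 -1.52 w 66.1 ff 0.0 F [ 0.4 -0.7  0.4]
(-75, 117, 20) [214.1 220.6]
(-75, 73, 20) [167.7 220. ]
(-75, 22, 20) [119.5 219.2]
(-75, -22, 20) [ 83.4 218.5]
(-91, 215.5, 52) [331.8 214.4]
```

View pics/w8.png

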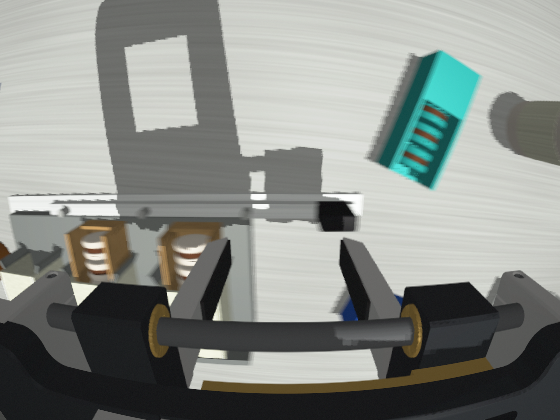

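```bash
python3 -m jog '[[[0.3,4,39,0,0,0,0],[0.3,4,39,20,0,0,0],[0.3,4,39,60,0,0,0],[0.3,4,39,82,0,0,0],[1,4,39,82,0,0,0],[1,4,39,82,0,0,0],[1,4,39,82,0,0,0],[1,4,39,82,0,0,0]]]'>/dev/null; python3 -c "
from h import *;ci()";  python3 -m jog '[[[1,0,0,0,0,0,0],[1,0,0,0,0,0,0],[1,0,-10,0,0,0,0],[1,0,-20,0,0,0,0],[1,0,-30,0,0,0,0],[1,0,-40,0,0,0,0],[1,0,-44,0,0,0,0],[1,0,-44,0,0,0,0]]]'>/dev/null ; python3 -c "
from h import *;ci()"; python3 -m jog '[[[1,0,-2,0,0,0,0],[1,0,-4,0,0,0,0],[1,0,-4,0,0,0,0],[1,0,-4,0,0,0,0]]]'>/dev/null ; python3 -c "
from h import *;ci()"
```

```text
t 30.4 grasp carrier mm [-87.3 213.6] z 48.2 yaw y 90.09 tilt [-0.004  0.001] q6 -1.45 w 37.3 ff 1.1 F [0.7 1.5 1. ]
t 31.2 grasp carrier mm [-87.4 170.4] z 48.0 yaw y 90.04 tilt [-0.004  0.003] q6 -1.53 w 29.7 ff 30.0 F [0.2 5.8 6.2]
t 31.6 grasp carrier mm [-87.4 170.2] z 48.0 yaw y 90.05 tilt [-0.005  0.009] q6 -1.53 w 29.8 ff 30.0 F [-0.8 16.7  6. ]
```

```bash
python3 -m jog '[[[1,0,3,0,0,0,0],[0.3,0,3,0,0,0,0],[0,0,3,0,0,0,0],[0,0,3,0,0,0,0],[0,0,3,-50,0,0,0],[0,0,3,-100,0,0,0],[0,50,3,-130,0,0,0],[0,100,3,-150,0,0,0]]]'>/dev/null; python3 -m jog '[[[0,0,50,0,0,0,0],[0,0,90,0,0,0,0],[0,0,130,0,0,0,0],[0,0,130,0,0,0,0]]]'>/dev/null; python3 -c "
from h import *;ci();snap('top','t9',(170,140,390,260),3.6)
for p in [(-84.5,95,30),(-84.5,0,30),(-84.5,-95,30),(-91,168,52),(-75,95,20),(-75,0,20)]: print(p,((w2px('top',c2w(*p))-[170,140])*3.6).round(1))"
```

```text
t 32.9 grasp carrier mm [-178.9  300.9] z 191.3 yaw y 90.35 tilt [0.    0.001] q6 -1.25 w 93.8 ff 0.0 F [ 0.8 -0.7 -0.7]
(-84.5, 95, 30) [288.7 306.1]
(-84.5, 0, 30) [420.5 293.3]
(-84.5, -95, 30) [552.2 280.5]
(-91, 168, 52) [183.9 320.2]
(-75, 95, 20) [288.5 295.5]
(-75, 0, 20) [419.1 282.7]
```

View pics/t9.png

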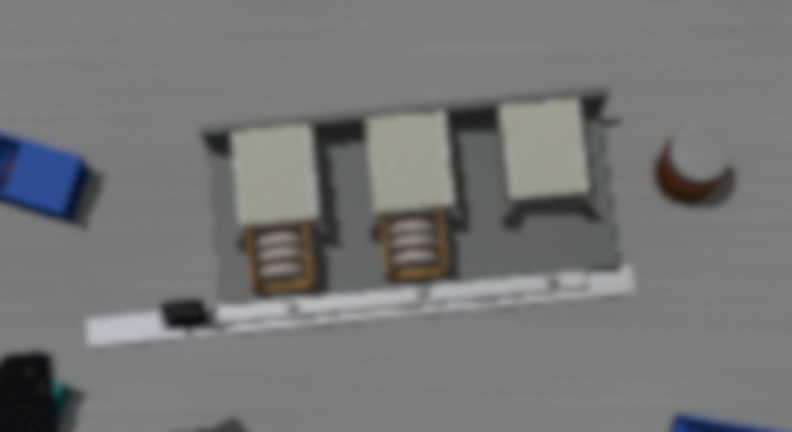

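```bash
python3 -c "
from plant import robot;print(robot.hand_in())"
```

```text
the job is handed in; nothing more can be done
None
```

I handed the job in at about 33 s: only two trays were present, and both are now home with the display end out (left and middle sleeves), the lock is shut against its end stop, and I saw no bystander moved; the hand-in returned no verdict.

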